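# Turn the strap-mould block channel-up and set it against the fence

### The job

The six-sided wooden forming block is needed for pressing strap handles: without picking it up, roll it over its long edges on the bench until the one flat with the lengthwise channel faces up. Then slide it, still channel up, to the oak fence and press it gently home until you feel it stop, so that it lies flush alongside the fence; let go and leave everything else where it is.

Things in the scene. Friction and masses are not known exactly. Their poses are not given: they have to be found in the camera images.
- block_mid (a point): Centre of the loose six-sided prism of pale wood (too wide to grip), in mm: 150 long, 90 across flats, 104 across edges, each flat 52 wide, 0.3-0.65 kg. x axis: its length, at first roughly along world x. z axis: square out of its one flat with a channel; to be upright. Resting, centre and widest edges are 45 up, the edges 52 either side; bottom flat reaches 26 either side; a roll shifts it 52
- channel (a point): Middle of that one flat, 45 mm from the block's centre: a channel 20 wide, 8 mm deep runs along it and shows as a notch in both ends; other flats are plain. The flat starts facing half down to the right (-y): two rolls to the left or four to the right bring it up. Pushed on its widest edge with a rising motion the block tips over its far bottom edge; pushed on the slope just above that edge it slides
- fence: Oak fence fixed to the bench left or right of the block: upright board 360 mm long (its x axis, roughly along world x), 30 thick (y axis), 70 high; origin at the centre of its underside. The block goes against the long face that looks to the middle of the bench; touching flush, the block's centre is 67 mm from the fence's middle plane. Rigid: the push rises sharply there
- canister: Bystander: white plastic screw-top canister, 100 mm across, 122 mm high, on the other side of the block from the fence; origin at the centre of its underside
- bowl: Bystander: white porcelain test bowl, 100 mm across, 45 mm high, between block and robot; origin at the centre of its underside
- rib: Bystander: flat stainless steel rib, 55 x 110 x 4 mm, beyond the block; origin at the centre of its underside
- trimmer: Bystander: bamboo trimming tool lying flat, about 180 mm long along its y axis, 12 mm thick, beyond the block; origin under the middle of its handle
- beaker: Bystander: terracotta beaker, 72 mm across, 85 mm high, beyond the block; origin at the centre of its underside
There are look-alikes about, which are no part of the job. What is meant by the part that bears block_mid is not black or turquoise, and is the smaller of those in its own colour.

How it is judged:
By the outcome, as a careful person would: the job done as asked, in the order asked, and still so for the second after the job is handed in, with the robot touching nothing.
It also fails if it takes over 67 s, if anything falls off the work surface, if the arm or the gripper's body presses on something with over 40 N, if the wrist force passes 120 N, or if a joint passes its speed limit or range.

### The arm

A 6-joint arm with a two-finger parallel gripper is mounted at the origin on the work surface. World frame = base frame: x ahead of the robot, y to its left, z up, the work surface at z = 0. Lengths are in m, angles in rad, forces in N, time in s.
With the tool pointing down it reaches from about 0.375 to 0.9 m from the base axis. Payload 3.1 kg.
Tool frame: the origin (TCP) lies midway between the tips of the shut fingers; the grasp point (between the pads) lies 19 mm behind it (grip_point_offset is the z of the grasp point in the tool frame, in m); z points along the fingers, y is the direction in which the jaws open and shut (so a half turn about z gives the same grasp; the last joint's range is limited). The gripper opens to 85 mm and grips with 20 to 120 N. Pads are 22 mm wide; open, the fingers measure 114 mm over their backs; the gripper's body (76 mm by 85 mm) begins 54 mm behind the grasp point. The pads swing forward as they close: fully open they stand 13 mm farther back than shut.
Start: joints at [0.976, 0.527, 1.433, -0, 1.181, -0.178], TCP at [0.253, 0.571, 0.231] pointing down, gripper open.
Joint ranges: [-3.08, 3.08], [-0.75, 2.2], [0.22, 2.44], [-1.43, 4.57], [0, 2.65], [-2.85, 2.85]. Speed limits (rad/s): [2.79, 2.79, 3.14, 3.14, 3.14, 3.14].

### API

Orientations are given as a unit quaternion [w, x, y, z].
In Python, from cell import read_state, camera, sign_off, grip_point_offset gives the robot as it stands.
- The arm moves only by the tool send_rows, never from a script. Its argument "moves" is a list of rows, each an object with "linear": the shift along the tool's x, y, z in cm, a list of three; "angular": the turn, a rotation vector about the tool's x, y, z in rad, a list of three; "fingers": the gripper command: -1 is shut, 1 is fully open, values between are in proportion. In form: [{"linear": [x, y, z], "angular": [ax, ay, az], "fingers": fingers}, ...]. A call has 1 to 5 rows; each row shifts and turns the commanded pose from where the row before left it, along the tool's axes as they then stand; what a row does not reach is not made up. A row lasts 1/8 s, in which the tool goes at most 62.5 mm and 10.7 degrees, less where a joint would pass 70% of its speed; a pose out of reach is approached as far as the arm can. A call is refused whole if a number of a shift passes 6.25 or a number of a turn 0.188, either way. A call with a gripper value outside its range is refused whole. The fingers move at their own pace and stop on an object; "squeeze" is the grip in N (left out, the last holds). Time passes only in rows, so rows that do not move let the fingers close. It gives the time, the measured TCP pose, the force and the opening at its end, in the units of the state.
- read_state(): the state, without advancing time (a new reading comes with each control period).
- camera(name): name is "scene" or "top"; returns a dict with "frame" (420x560x3 uint8, red, green, blue), "range_z" (420x560 float32, m along the optical axis (not along the pixel's ray), 0 where there is no reading), "mtx" (3x3 intrinsics, pixels), "extrinsics" (4x4, takes a point from world to camera coordinates). Camera axes: x right, y up, looking along -z (the intrinsics and any distortion apply to the point x, -y, -z); pixel columns grow to the right and rows downward; lengths in m; the calibration is good to about 2 mm. A picture is of the moment at which its call begins.
- sign_off(): hands the job in, once; it reports no verdict.
The state is a dict: "time_s": time; "qpos": joint angles; "dq": joint speeds; "tau": joint torques, N m; "tcp_pos": TCP position; "eef_rot": TCP orientation; "wrist_force": force on the tool from outside, world axes, zero at the start; "ft_torque": the same for the moment, N m; "width": opening from 0.0 (shut) to 1.0 (fully open).
Only numpy, scipy, OpenCV 4.12 (cv2) and the standard library are available. Lean on these libraries where they do the work, as an engineer would, in place of code of your own. Each camera call takes 0.05 s, during which the arm holds its last target.

## Working session

There is one attempt and no reset: what is moved stays moved. The work goes in short steps, Python scripts to look and compute and a tool call to move; the robot and the scene stay as the last step left them, time stands still between calls to the robot, and variables do not carry over. Pictures are saved under pics/ and viewed, and the job is handed in when it is done.

Besides the shell and the picture viewer there is one more tool, called as a command line: name --argument value ..., lists and objects as JSON in quotes. send_rows: Moves the arm, as the interface text tells. Its arguments: {"type":"object","properties":{"moves":{"type":"array"},"squeeze":{"type":"number"}},"required":["moves"]}

```bash
ls; mkdir -p pics; python3 - <<'E'
from cell import *
import cv2,numpy as np
print(read_state(),grip_point_offset)
for n in("scene","top"):
    c=camera(n);cv2.imwrite(f"pics/{n}0.png",c["frame"][:,:,::-1]);np.savez(f"{n}0.npz",**c);print(c["mtx"],c["extrinsics"],c.keys())
E
```

```text
pics
{'time_s': 0.0, 'qpos': array([ 9.75507515e-01,  5.28463820e-01,  1.43386848e+00, -1.75128437e-05,
        1.18140361e+00, -1.78501632e-01]), 'dq': array([-9.99824325e-05,  1.67483020e-03, -1.49993590e-03,  4.53859410e-04,
        7.66171606e-04,  2.07107254e-03]), 'tau': array([ 3.71782862e-04, -4.42353666e+01, -1.78027278e+01, -1.79952531e-04,
        8.49402597e-03, -2.55330477e-06]), 'tcp_pos': array([0.25259529, 0.57091733, 0.23034582]), 'eef_rot': array([-3.96842406e-04,  2.06885133e-01,  9.78364652e-01, -9.95473802e-04]), 'wrist_force': array([-0.61675235, -0.16200336, -0.43573788]), 'ft_torque': array([-0.00425175, -0.03331219, -0.0488957 ]), 'width': 0.9967447839668735} -0.0187
[[413.07200393   0.         286.52690523]
 [  0.         413.07200393 210.85615502]
 [  0.           0.           1.        ]] [[ 0.22937546  0.97333331  0.0030266  -0.08647513]
 [-0.79710031  0.18605812  0.574468    0.33757319]
 [ 0.55858571 -0.13418136  0.81852145 -1.6226666 ]
 [ 0.          0.          0.          1.        ]] dict_keys(['frame', 'range_z', 'mtx', 'extrinsics'])
[[453.02898017   0.         284.4647481 ]
 [  0.         453.02898017 213.98002314]
 [  0.           0.           1.        ]] [[ 0.01158979 -0.99989332  0.00889008 -0.0254531 ]
 [ 0.98626868  0.01289573  0.16464443 -0.47774556]
 [-0.16474151  0.00685981  0.98631292 -1.10245048]
 [ 0.          0.          0.          1.        ]] dict_keys(['frame', 'range_z', 'mtx', 'extrinsics'])
```

View pics/scene0.png

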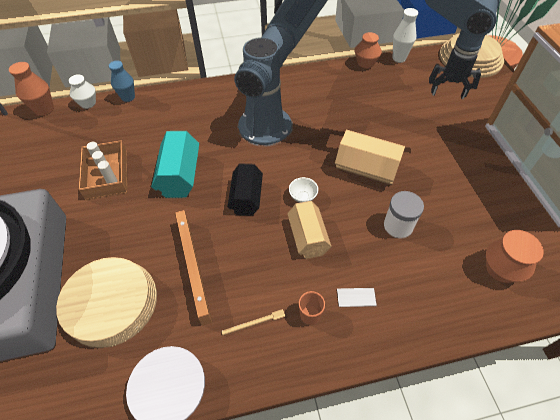

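View pics/top0.png

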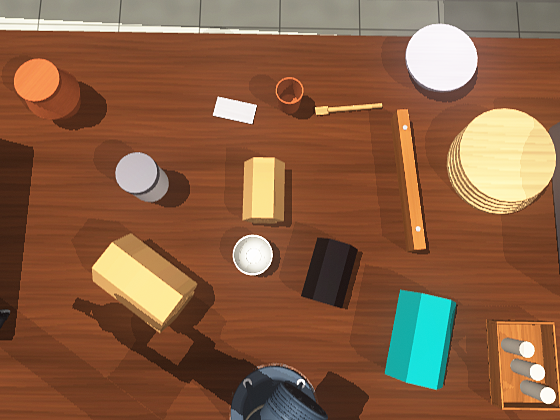

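Candidate prisms in the top view are teal (421,339), black (330,272), large pale wood (144,281) and small pale wood (265,190). The small pale one at (265,190) fits: it isn't black or turquoise, and it's the smaller of the two pale blocks. Next I'll confirm it in a crop and measure.

```bash
cat > h.py <<'E'
import numpy as np,cv2
def cloud(c):
    K=c["mtx"];E=c["extrinsics"];z=np.asarray(c["range_z"],float)
    v,u=np.mgrid[0:z.shape[0],0:z.shape[1]]
    x=(u-K[0,2])/K[0,0]*z; y=(v-K[1,2])/K[1,1]*z
    P=np.stack([x,-y,-z],-1)
    return (P-E[:3,3])@E[:3,:3]
def rect(P,m):
    r=cv2.minAreaRect((P[m][:,:2]*1000).astype(np.float32));return r
def proj(c,p):
    q=c["extrinsics"][:3,:3]@np.asarray(p)+c["extrinsics"][:3,3];K=c["mtx"]
    return K[0,0]*q[0]/-q[2]+K[0,2],K[1,1]*-q[1]/-q[2]+K[1,2]
E
python3 - <<'E'
from h import *
t=np.load("top0.npz");s=np.load("scene0.npz")
a=cv2.resize(t["frame"][140:240,210:320],None,fx=4,fy=4,interpolation=2);b=cv2.resize(s["frame"][190:270,270:360],None,fx=4.5,fy=4.5,interpolation=2)
h=max(a.shape[0],b.shape[0]);o=np.zeros((h,a.shape[1]+b.shape[1],3),np.uint8);o[:a.shape[0],:a.shape[1]]=a
o=np.zeros((h,a.shape[1]+b.shape[1],3),np.uint8);o[:a.shape[0],:a.shape[1]]=a;o[:b.shape[0],a.shape[1]:]=b
print(o.shape);cv2.imwrite("pics/crop0.png",o[:,:,::-1])
P=cloud(t)
def box(n,u0,u1,v0,v1,z0,z1):
    m=np.zeros(P.shape[:2],bool);m[v0:v1,u0:u1]=1;m&=(P[...,2]>z0)&(P[...,2]<z1)&(t["range_z"]>0)
    Q=P[m];print(n,rect(P,m),"z",np.percentile(Q[:,2],[5,50,95]),"min",Q.min(0),"max",Q.max(0))
box("blocktop",225,300,145,235,.084,.1)
box("blockall",225,300,145,235,.04,.1)
box("fence",380,440,95,260,.06,.08)
box("can",100,175,145,210,.11,.14)
box("bowl",225,280,225,285,.03,.06)
box("rib",205,262,90,130,.002,.02)
box("beaker",268,308,70,125,.07,.1)
box("trim",308,390,95,120,.004,.03)
box("black",295,365,230,315,.05,.2)
box("bigwood",85,200,225,335,.02,.2)
box("blackall",295,365,230,315,.02,.2)
E
```

```text
(400, 845, 3)
blocktop ((536.582275390625, 33.85331344604492), (62.347042083740234, 150.73211669921875), 89.94734954833984) z [0.08623983 0.09060578 0.09387089] min [0.46121246 0.00265171 0.08401375] max [0.61193156 0.06505236 0.09761277]
blockall ((518.81787109375, 34.487640380859375), (103.85181427001953, 186.49417114257812), 89.58798217773438) z [0.04958774 0.08790681 0.09337517] min [ 0.42575762 -0.01759932  0.04001814] max [0.61201912 0.08677913 0.09761277]
fence ((571.3789672851562, -332.266357421875), (359.7555847167969, 33.2048454284668), 5.17283821105957) z [0.06474241 0.07026808 0.07405509] min [ 0.39105864 -0.36315543  0.06003461] max [ 0.74951874 -0.30137927  0.07863135]
can ((560.6554565429688, 332.89837646484375), (99.21507263183594, 98.5131607055664), 57.3690299987793) z [0.1188198  0.12292551 0.12585621] min [0.51133677 0.2835366  0.1102227 ] max [0.61045426 0.38370513 0.12860432]
bowl ((375.6639404296875, 58.81269073486328), (97.11749267578125, 97.3949966430664), 46.312843322753906) z [0.03109865 0.04238728 0.04837859] min [0.32690639 0.00996061 0.03001984] max [0.42
[... 692 characters left out ...]
19  0.01896622]
black ((334.85430908203125, -130.73281860351562), (101.54646301269531, 150.4220428466797), 73.97244262695312) z [0.05469705 0.08823891 0.09308106] min [ 0.25022684 -0.1995266   0.05001619] max [ 0.41925762 -0.06419634  0.09648282]
bigwood ((305.4161376953125, 314.45751953125), (208.7137451171875, 143.79371643066406), 54.49491882324219) z [0.06675222 0.12206602 0.12743957] min [0.18798126 0.18896107 0.02007782] max [0.42213724 0.43717972 0.13271919]
blackall ((335.0320739746094, -131.11965942382812), (103.9598617553711, 150.43580627441406), 74.3707504272461) z [0.05035719 0.08788251 0.09305822] min [ 0.25004766 -0.1995266   0.03925535] max [ 0.42017628 -0.06204261  0.09648282]
```

View pics/crop0.png

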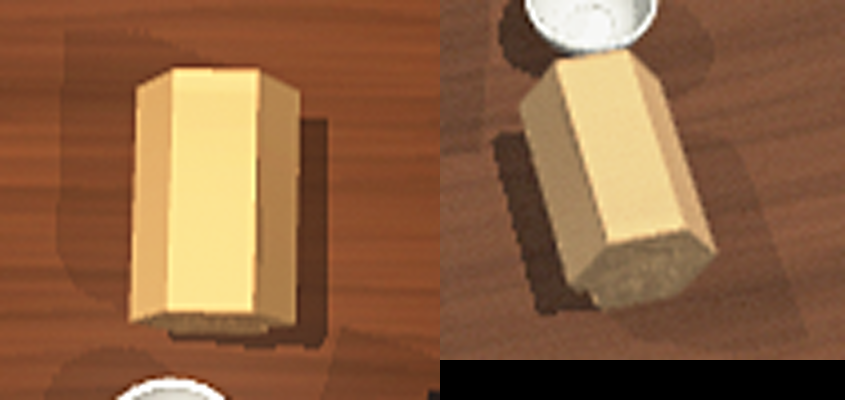

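The target is the pale block at about (0.537, 0.034) with yaw near 0. The fence is to the right at (0.571, -0.332), yaw about 5°. My plan is to roll it twice to the left with both open fingers flush under the right-hand edge, then slide it right with the fingers on its left slope.

```bash
cat > plan.py <<'E'
import numpy as np
from scipy.spatial.transform import Rotation as R, Slerp
from cell import read_state
B=np.array([[0,1,0],[1,0,0],[0,0,-1.]]).T  # cols: tool x=+y, y=+x, z=-z
def tgt(yaw=0,tilt=0): # tilt about world x(after yaw)
    return R.from_euler('z',yaw,degrees=True)*R.from_euler('x',tilt,degrees=True)*R.from_matrix(B)
def cur():
    s=read_state();q=s["eef_rot"];return np.array(s["tcp_pos"]),R.from_quat(q,scalar_first=True)
def rows(wps,p=None,r=None,f=1):
    """wps: list of (pos,rot,n)"""
    if p is None:p,r=cur()
    k=0
    for P,Q,n in wps:
        P=np.array(P,float);sl=Slerp([0,1],R.concatenate([r,Q]));p0=p.copy()
        for i in range(1,n+1):
            pt=p0+(P-p0)*i/n;rt=sl([i/n])[0]
            l=np.round(r.apply(pt-p,inverse=True)*100,2);a=np.round((r.inv()*rt).as_rotvec(),3)
            print('{"linear":%s,"angular":%s,"fingers":%g},'%((l+0).tolist(),(a+0).tolist(),f));k+=1
            p=p+r.apply(l/100);r=r*R.from_rotvec(a)
        print('--',np.round(p,4))
def st():
    s=read_state();p,r=cur();print(round(s["time_s"],2),np.round(p,4),np.round(r.as_matrix(),3).tolist(),np.round(s["wrist_force"],2),s["width"])
E
python3 - <<'E'
from plan import *
rows([((.537,-.12,.2),tgt(0,0),15),((.537,-.12,.10),tgt(0,30),5),((.537,-.085,.0155),tgt(0,30),5)])
E
```

```text
{"linear":[-3.6, -3.44, 0.21],"angular":[0.0, 0.0, 0.077],"fingers":1},
{"linear":[-3.85, -3.16, 0.21],"angular":[0.0, 0.0, 0.077],"fingers":1},
{"linear":[-4.09, -2.85, 0.2],"angular":[0.0, 0.0, 0.077],"fingers":1},
{"linear":[-4.29, -2.53, 0.21],"angular":[0.0, 0.0, 0.077],"fingers":1},
{"linear":[-4.47, -2.19, 0.21],"angular":[-0.001, 0.0, 0.077],"fingers":1},
{"linear":[-4.63, -1.84, 0.21],"angular":[0.0, 0.0, 0.077],"fingers":1},
{"linear":[-4.76, -1.48, 0.2],"angular":[0.0, 0.0, 0.077],"fingers":1},
{"linear":[-4.85, -1.11, 0.21],"angular":[0.0, 0.0, 0.076],"fingers":1},
{"linear":[-4.93, -0.74, 0.21],"angular":[0.0, 0.0, 0.077],"fingers":1},
{"linear":[-4.97, -0.36, 0.2],"angular":[0.0, 0.001, 0.077],"fingers":1},
{"linear":[-4.98, 0.03, 0.2],"angular":[0.0, 0.0, 0.077],"fingers":1},
{"linear":[-4.96, 0.41, 0.2],"angular":[0.0, 0.0, 0.077],"fingers":1},
{"linear":[-4.92, 0.79, 0.21],"angular":[-0.001, 0.0, 0.077],"fingers":1},
{"linear":[-4.84, 1.17, 0.2],"angular":[0.0, 0.0, 0.077],"fingers":1},
{"linear":[-4.74, 1.54, 0.2],"angular":[0.0, 0.0, 0.077],"fingers":1},
-- [ 0.537 -0.12   0.2  ]
{"linear":[0.0, 0.0, 2.0],"angular":[0.0, 0.105, 0.0],"fingers":1},
{"linear":[-0.21, 0.0, 1.99],"angular":[0.0, 0.104, 0.0],"fingers":1},
{"linear":[-0.42, 0.0, 1.96],"angular":[0.0, 0.105, 0.0],"fingers":1},
{"linear":[-0.62, 0.0, 1.9],"angular":[0.0, 0.105, 0.0],"fingers":1},
{"linear":[-0.81, -0.01, 1.82],"angular":[0.0, 0.104, 0.0],"fingers":1},
-- [ 0.537 -0.12   0.1  ]
{"linear":[-0.24, 0.0, 1.81],"angular":[0.0, 0.0, 0.0],"fingers":1},
{"linear":[-0.24, 0.0, 1.82],"angular":[0.0, 0.0, 0.0],"fingers":1},
{"linear":[-0.23, 0.0, 1.81],"angular":[0.0, 0.0, 0.0],"fingers":1},
{"linear":[-0.24, 0.0, 1.82],"angular":[0.0, 0.0, 0.0],"fingers":1},
{"linear":[-0.24, 0.0, 1.81],"angular":[0.0, 0.0, 0.0],"fingers":1},
-- [ 0.537  -0.085   0.0155]
```

send_rows --moves '[{"linear": [-3.6, -3.44, 0.2], "angular": [0, 0, 0.077], "fingers": 1}, {"linear": [-3.85, -3.16, 0.2], "angular": [0, 0, 0.077], "fingers": 1}, {"linear": [-4.1, -2.85, 0.2], "angular": [0, 0, 0.077], "fingers": 1}, {"linear": [-4.3, -2.53, 0.2], "angular": [0, 0, 0.077], "fingers": 1}, {"linear": [-4.47, -2.2, 0.2], "angular": [0, 0, 0.077], "fingers": 1}]'

```text
time_s: 0.72
tcp_pos: [0.3482, 0.3395, 0.2211]
eef_rot: [-0.0, 0.391, 0.92, -0.0]
wrist_force: [1.4, 0.4, -0.1]
width: 1.002
```

send_rows --moves '[{"linear": [-4.63, -1.84, 0.2], "angular": [0, 0, 0.077], "fingers": 1}, {"linear": [-4.76, -1.48, 0.2], "angular": [0, 0, 0.077], "fingers": 1}, {"linear": [-4.85, -1.1, 0.2], "angular": [0, 0, 0.077], "fingers": 1}, {"linear": [-4.93, -0.74, 0.2], "angular": [0, 0, 0.077], "fingers": 1}, {"linear": [-4.97, -0.36, 0.2], "angular": [0, 0, 0.077], "fingers": 1}]'

```text
time_s: 1.35
tcp_pos: [0.4429, 0.1091, 0.2111]
eef_rot: [-0.0, 0.56, 0.828, -0.0]
wrist_force: [0.6, 0.6, -0.4]
width: 0.999
```

send_rows --moves '[{"linear": [-4.98, 0.03, 0.2], "angular": [0, 0, 0.077], "fingers": 1}, {"linear": [-4.96, 0.41, 0.2], "angular": [0, 0, 0.077], "fingers": 1}, {"linear": [-4.92, 0.8, 0.2], "angular": [0, 0, 0.077], "fingers": 1}, {"linear": [-4.84, 1.17, 0.2], "angular": [0, 0, 0.077], "fingers": 1}, {"linear": [-4.74, 1.54, 0.2], "angular": [0, 0, 0.077], "fingers": 1}]'

```text
time_s: 1.98
tcp_pos: [0.5376, -0.1212, 0.2009]
eef_rot: [-0.0, 0.708, 0.706, -0.0]
wrist_force: [0.1, 0.7, -0.2]
width: 1.001
```

send_rows --moves '[{"linear": [0, 0, 2], "angular": [0, 0.105, 0], "fingers": 1}, {"linear": [-0.2, 0, 2], "angular": [0, 0.105, 0], "fingers": 1}, {"linear": [-0.4, 0, 2], "angular": [0, 0.105, 0], "fingers": 1}, {"linear": [-0.6, 0, 1.9], "angular": [0, 0.105, 0], "fingers": 1}, {"linear": [-0.8, 0, 1.8], "angular": [0, 0.104, 0], "fingers": 1}]'

```text
time_s: 2.6
tcp_pos: [0.5374, -0.1193, 0.1005]
eef_rot: [-0.184, 0.683, 0.682, 0.184]
wrist_force: [-0.1, -0.1, -0.6]
width: 1.002
```

```bash
python3 - <<'E'
from plan import *
st()
rows([((.537,-.085,.0155),tgt(0,30),5),((.537,-.025,.0155),tgt(0,30),5)])
E
```

```text
2.6 [ 0.5374 -0.1193  0.1005] [[0.001, 1.0, 0.001], [0.864, -0.001, 0.503], [0.503, 0.0, -0.864]] [-0.07 -0.08 -0.64] 1.0020385563115282
{"linear":[-0.26, -0.01, 1.81],"angular":[0.0, -0.001, 0.0],"fingers":1},
{"linear":[-0.26, -0.01, 1.82],"angular":[0.0, 0.0, 0.0],"fingers":1},
{"linear":[-0.26, -0.01, 1.81],"angular":[0.001, -0.001, -0.001],"fingers":1},
{"linear":[-0.26, -0.01, 1.82],"angular":[0.0, -0.001, 0.0],"fingers":1},
{"linear":[-0.26, -0.01, 1.81],"angular":[0.0, -0.001, 0.0],"fingers":1},
-- [ 0.537  -0.085   0.0155]
{"linear":[1.04, 0.0, 0.6],"angular":[0.0, 0.0, 0.0],"fingers":1},
{"linear":[1.04, 0.0, 0.6],"angular":[0.0, 0.0, 0.0],"fingers":1},
{"linear":[1.04, 0.0, 0.6],"angular":[0.0, 0.0, 0.0],"fingers":1},
{"linear":[1.04, 0.0, 0.6],"angular":[0.0, 0.0, 0.0],"fingers":1},
{"linear":[1.04, 0.0, 0.6],"angular":[0.0, 0.0, 0.0],"fingers":1},
-- [ 0.537  -0.025   0.0155]
```

send_rows --moves '[{"linear": [-0.26, 0, 1.81], "angular": [0, 0, 0], "fingers": 1}, {"linear": [-0.26, 0, 1.81], "angular": [0, 0, 0], "fingers": 1}, {"linear": [-0.26, 0, 1.81], "angular": [0, 0, 0], "fingers": 1}, {"linear": [-0.26, 0, 1.81], "angular": [0, 0, 0], "fingers": 1}, {"linear": [-0.26, 0, 1.81], "angular": [0, 0, 0], "fingers": 1}]'

```text
time_s: 3.22
tcp_pos: [0.5376, -0.0841, 0.0156]
eef_rot: [-0.183, 0.683, 0.683, 0.183]
wrist_force: [-0.6, -0.0, 0.5]
width: 1.002
```

send_rows --moves '[{"linear": [1.04, 0, 0.6], "angular": [0, 0, 0], "fingers": 1}, {"linear": [1.04, 0, 0.6], "angular": [0, 0, 0], "fingers": 1}, {"linear": [1.04, 0, 0.6], "angular": [0, 0, 0], "fingers": 1}, {"linear": [1.04, 0, 0.6], "angular": [0, 0, 0], "fingers": 1}, {"linear": [0.87, 0, 0.5], "angular": [0, 0, 0], "fingers": 1}]'

```text
time_s: 3.85
tcp_pos: [0.5375, -0.0262, 0.0167]
eef_rot: [-0.183, 0.683, 0.683, 0.183]
wrist_force: [-0.4, -0.1, -0.5]
width: 1.002
```

```bash
python3 - <<'E'
from plan import *
from cell import camera
import cv2
st()
c=camera("scene");cv2.imwrite("pics/s1.png",cv2.resize(c["frame"][120:290,200:400],None,fx=3.5,fy=3.5,interpolation=2)[:,:,::-1])
E
```

```text
3.85 [ 0.5375 -0.0262  0.0167] [[0.0, 1.0, 0.001], [0.866, -0.001, 0.5], [0.5, 0.0, -0.866]] [-0.41 -0.1  -0.47] 1.002046748386509
```

View pics/s1.png

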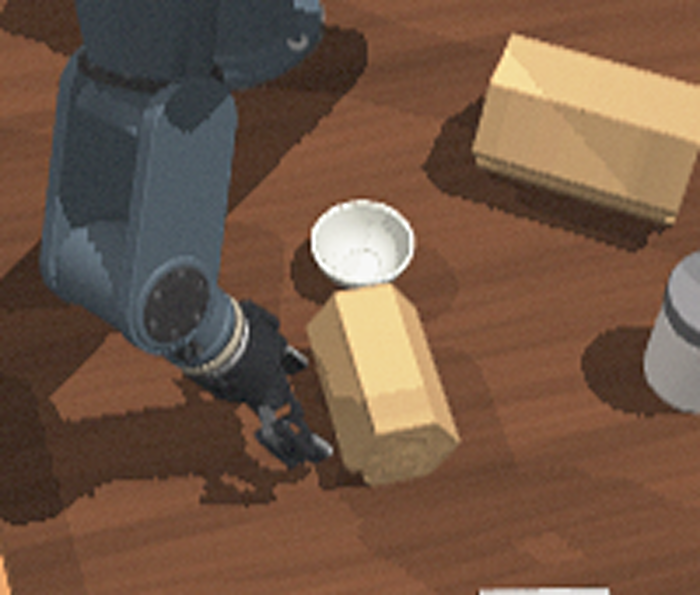

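send_rows --moves '[{"linear": [0.35, 0, 0.2], "angular": [0, 0, 0], "fingers": 1}, {"linear": [0.35, 0, 0.2], "angular": [0, 0, 0], "fingers": 1}, {"linear": [0.26, 0, 0.15], "angular": [0, 0, 0], "fingers": 1}]'

```text
time_s: 4.28
tcp_pos: [0.5376, -0.016, 0.0164]
eef_rot: [-0.183, 0.683, 0.683, 0.183]
wrist_force: [-0.1, -1.1, -0.4]
width: 0.999
```

send_rows --moves '[{"linear": [0.17, 0, 0.1], "angular": [0, 0, 0], "fingers": 1}, {"linear": [0.17, 0, 0.1], "angular": [0, 0, 0], "fingers": 1}]'

```text
time_s: 4.53
tcp_pos: [0.5379, -0.0127, 0.0163]
eef_rot: [-0.182, 0.683, 0.683, 0.183]
wrist_force: [0.2, -2.4, -0.7]
width: 0.997
```

```bash
cat >> plan.py <<'E'
def roll(piv,angs,sgn=-1):
    p,r=cur();t0=np.degrees(np.arctan2(r.as_matrix()[1,2],-r.as_matrix()[2,2]))
    w=[]
    for a,n in angs:
        k=n
        a0=w[-1][3] if w else 0
        for i in range(1,n+1):
            th=np.radians(a0+(a-a0)*i/n)*sgn
            d=np.array([0,p[1]-piv,p[2]]);Q=R.from_rotvec([th,0,0])
            P=Q.apply(d)+[p[0],piv,0];w.append((P,Q*r,1,a0+(a-a0)*i/n))
    rows([x[:3] for x in w])
E
python3 - <<'E'
from plan import *
roll(.061,[(45,10)])
E
```

```text
{"linear":[0.42, 0.0, -0.42],"angular":[0.0, -0.079, 0.0],"fingers":1},
-- [ 0.5379 -0.0112  0.022 ]
{"linear":[0.41, 0.0, -0.42],"angular":[0.0, -0.078, 0.0],"fingers":1},
-- [ 0.5379 -0.0093  0.0276]
{"linear":[0.42, 0.0, -0.42],"angular":[0.0, -0.079, 0.0],"fingers":1},
-- [ 0.5379 -0.0069  0.033 ]
{"linear":[0.42, 0.0, -0.43],"angular":[0.0, -0.078, 0.0],"fingers":1},
-- [ 0.5379 -0.004   0.0383]
{"linear":[0.41, 0.0, -0.42],"angular":[0.0, -0.079, -0.001],"fingers":1},
-- [ 0.5379 -0.0009  0.0433]
{"linear":[0.42, 0.0, -0.42],"angular":[0.0, -0.078, 0.0],"fingers":1},
-- [0.5379 0.0027 0.048 ]
{"linear":[0.42, 0.0, -0.42],"angular":[0.0, -0.079, 0.0],"fingers":1},
-- [0.5379 0.0067 0.0524]
{"linear":[0.41, 0.0, -0.42],"angular":[0.0, -0.078, 0.0],"fingers":1},
-- [0.5379 0.0109 0.0565]
{"linear":[0.42, 0.0, -0.42],"angular":[0.0, -0.079, 0.0],"fingers":1},
-- [0.5379 0.0155 0.0602]
{"linear":[0.42, 0.0, -0.43],"angular":[0.0, -0.078, 0.0],"fingers":1},
-- [0.5379 0.0205 0.0637]
```

send_rows --moves '[{"linear": [0.44, 0, -0.42], "angular": [0, -0.079, 0], "fingers": 1}, {"linear": [0.44, 0, -0.42], "angular": [0, -0.079, 0], "fingers": 1}, {"linear": [0.44, 0, -0.42], "angular": [0, -0.079, 0], "fingers": 1}, {"linear": [0.44, 0, -0.42], "angular": [0, -0.079, 0], "fingers": 1}, {"linear": [0.44, 0, -0.42], "angular": [0, -0.079, 0], "fingers": 1}]'

```text
time_s: 5.15
tcp_pos: [0.5374, 0.001, 0.0441]
eef_rot: [-0.045, 0.706, 0.705, 0.045]
wrist_force: [-0.6, 0.2, -0.2]
width: 0.996
```

```bash
cat > snap.py <<'E'
import sys,cv2,numpy as np
from cell import camera
from plan import st
st();n=sys.argv[1]
x0,x1,y0,y1=[int(a) for a in sys.argv[2:6]] if len(sys.argv)>5 else (220,420,150,290)
c=camera("scene");np.savez("s.npz",**c);t=camera("top");np.savez("t.npz",**t)
f=min(800/(x1-x0),600/(y1-y0));cv2.imwrite(f"pics/{n}.png",cv2.resize(c["frame"][y0:y1,x0:x1],None,fx=f,fy=f,interpolation=2)[:,:,::-1])
E
python3 snap.py s2
```

```text
5.15 [0.5374 0.001  0.0441] [[0.002, 1.0, 0.0], [0.992, -0.002, 0.127], [0.127, 0.0, -0.992]] [-0.59  0.18 -0.24] 0.9961154946412015
```

View pics/s2.png

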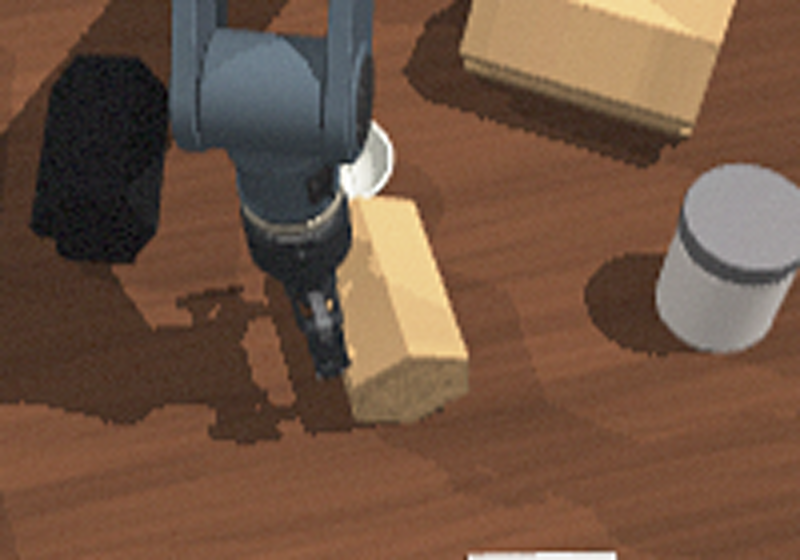

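```bash
cat > blk.py <<'E'
from h import *
import sys
y0,y1=float(sys.argv[1]),float(sys.argv[2])
for n in "st":
    c=np.load(n+".npz");P=cloud(c);f=c["frame"].astype(int)
    m=(P[...,0]>.45)&(P[...,0]<.63)&(P[...,1]>y0)&(P[...,1]<y1)&(P[...,2]>.02)&(f[...,0]>110)&(f[...,0]-f[...,2]>30)&(c["range_z"]>0)
    Q=P[m];print(n,len(Q),Q.min(0).round(3),Q.max(0).round(3))
    for a in np.arange(y0,y1,.01):
        k=Q[(Q[:,1]>=a)&(Q[:,1]<a+.01)&(abs(Q[:,0]-.54)<.05)]
        if len(k)>3:print("  y %.3f z50 %.3f"%(a+.005,np.median(k[:,2])),end="")
    print()
E
python3 blk.py -.06 .2
```

```text
s 1346 [ 0.459 -0.018  0.02 ] [0.613 0.102 0.241]
  y 0.005 z50 0.137  y 0.015 z50 0.078  y 0.025 z50 0.083  y 0.035 z50 0.092  y 0.045 z50 0.098  y 0.055 z50 0.101  y 0.065 z50 0.096  y 0.075 z50 0.092  y 0.085 z50 0.087  y 0.095 z50 0.083
t 40 [ 0.45  -0.056  0.356] [0.593 0.147 0.763]
```

The block has rolled about 27° and sits near balance, so I'll carry on.

send_rows --moves '[{"linear": [0.42, 0, -0.4], "angular": [0, -0.079, 0], "fingers": 1}, {"linear": [0.42, 0, -0.4], "angular": [0, -0.079, 0], "fingers": 1}, {"linear": [0.42, 0, -0.4], "angular": [0, -0.079, 0], "fingers": 1}, {"linear": [0.42, 0, -0.4], "angular": [0, -0.079, 0], "fingers": 1}, {"linear": [0, 0, 0], "angular": [0, 0, 0], "fingers": 1}]'

```text
time_s: 5.88
tcp_pos: [0.5369, 0.0185, 0.0593]
eef_rot: [0.065, 0.704, 0.705, -0.066]
wrist_force: [-0.4, -0.1, -0.4]
width: 1.0
```

```bash
python3 snap.py s3; python3 blk.py -.02 .25
```

```text
5.88 [0.5369 0.0185 0.0593] [[-0.002, 1.0, -0.002], [0.983, 0.001, -0.184], [-0.184, -0.002, -0.983]] [-0.38 -0.09 -0.36] 0.9999794835967811
s 1031 [0.46  0.022 0.02 ] [0.613 0.141 0.4  ]
  y 0.035 z50 0.047  y 0.045 z50 0.056  y 0.055 z50 0.061  y 0.065 z50 0.089  y 0.075 z50 0.089  y 0.085 z50 0.090  y 0.095 z50 0.090  y 0.105 z50 0.090  y 0.115 z50 0.088  y 0.125 z50 0.070  y 0.135 z50 0.054
t 155 [0.461 0.014 0.021] [0.586 0.133 0.391]
  y 0.045 z50 0.379  y 0.055 z50 0.377  y 0.095 z50 0.367
```

View pics/s3.png

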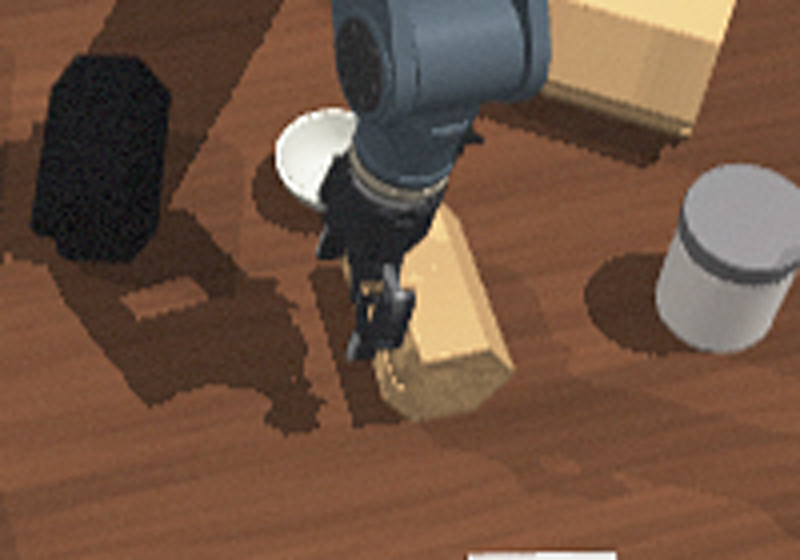

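The first roll is done: the top flat is at z = 0.09, the centre at y ≈ 0.088, and the notch shows on the right upper flat at (395,375). I'll back out and go under again.

```bash
python3 - <<'E'
from plan import *
rows([((.537,-.03,.06),tgt(0,10),4),((.537,-.03,.0165),tgt(0,30),4),((.537,.032,.0165),tgt(0,30),5),((.537,.041,.0165),tgt(0,30),3)])
E
```

```text
{"linear":[-1.16, 0.0, 0.2],"angular":[0.0, 0.09, 0.0],"fingers":1},
{"linear":[-1.18, -0.01, 0.1],"angular":[-0.001, 0.09, -0.001],"fingers":1},
{"linear":[-1.18, 0.0, -0.01],"angular":[0.0, 0.09, 0.0],"fingers":1},
{"linear":[-1.18, 0.0, -0.12],"angular":[-0.001, 0.09, 0.0],"fingers":1},
-- [ 0.537 -0.03   0.06 ]
{"linear":[-0.19, 0.0, 1.07],"angular":[0.0, 0.087, 0.0],"fingers":1},
{"linear":[-0.28, 0.0, 1.05],"angular":[0.0, 0.087, 0.0],"fingers":1},
{"linear":[-0.37, 0.0, 1.03],"angular":[0.0, 0.088, 0.0],"fingers":1},
{"linear":[-0.46, -0.01, 0.98],"angular":[0.001, 0.087, 0.0],"fingers":1},
-- [ 0.537  -0.03    0.0165]
{"linear":[1.07, 0.0, 0.62],"angular":[0.0, 0.0, 0.0],"fingers":1},
{"linear":[1.08, 0.0, 0.62],"angular":[0.0, 0.0, 0.0],"fingers":1},
{"linear":[1.07, 0.0, 0.62],"angular":[0.0, 0.0, 0.0],"fingers":1},
{"linear":[1.07, 0.0, 0.62],"angular":[0.0, 0.0, 0.0],"fingers":1},
{"linear":[1.08, 0.01, 0.62],"angular":[0.0, 0.0, 0.0],"fingers":1},
-- [0.537  0.032  0.0165]
{"linear":[0.26, 0.0, 0.15],"angular":[0.0, 0.0, 0.0],"fingers":1},
{"linear":[0.26, 0.0, 0.15],"angular":[0.0, 0.0, 0.0],"fingers":1},
{"linear":[0.26, 0.0, 0.15],"angular":[0.0, 0.0, 0.0],"fingers":1},
-- [0.537  0.041  0.0165]
```

send_rows --moves '[{"linear": [-1.16, 0, 0.2], "angular": [0, 0.09, 0], "fingers": 1}, {"linear": [-1.18, 0, 0.1], "angular": [0, 0.09, 0], "fingers": 1}, {"linear": [-1.18, 0, 0], "angular": [0, 0.09, 0], "fingers": 1}, {"linear": [-1.18, 0, -0.12], "angular": [0, 0.09, 0], "fingers": 1}]'

```text
time_s: 6.48
tcp_pos: [0.5376, -0.0313, 0.0606]
eef_rot: [-0.062, 0.705, 0.703, 0.063]
wrist_force: [0.1, -0.3, -0.5]
width: 1.0
```

send_rows --moves '[{"linear": [-0.2, 0, 1.07], "angular": [0, 0.087, 0], "fingers": 1}, {"linear": [-0.28, 0, 1.05], "angular": [0, 0.087, 0], "fingers": 1}, {"linear": [-0.37, 0, 1.03], "angular": [0, 0.087, 0], "fingers": 1}, {"linear": [-0.46, 0, 0.98], "angular": [0, 0.087, 0], "fingers": 1}]'

```text
time_s: 6.98
tcp_pos: [0.5379, -0.0315, 0.0167]
eef_rot: [-0.182, 0.684, 0.682, 0.185]
wrist_force: [-0.6, 0.0, -0.5]
width: 0.999
```

send_rows --moves '[{"linear": [1.07, 0, 0.62], "angular": [0, 0, 0], "fingers": 1}, {"linear": [1.07, 0, 0.62], "angular": [0, 0, 0], "fingers": 1}, {"linear": [1.07, 0, 0.62], "angular": [0, 0, 0], "fingers": 1}, {"linear": [1.07, 0, 0.62], "angular": [0, 0, 0], "fingers": 1}, {"linear": [1.07, 0, 0.62], "angular": [0, 0, 0], "fingers": 1}]'

```text
time_s: 7.6
tcp_pos: [0.5376, 0.0334, 0.0171]
eef_rot: [-0.182, 0.683, 0.683, 0.182]
wrist_force: [1.2, 0.3, 0.3]
width: 1.005
```

send_rows --moves '[{"linear": [0.26, 0, 0.15], "angular": [0, 0, 0], "fingers": 1}, {"linear": [0.26, 0, 0.15], "angular": [0, 0, 0], "fingers": 1}, {"linear": [0.26, 0, 0.15], "angular": [0, 0, 0], "fingers": 1}]'

```text
time_s: 7.98
tcp_pos: [0.538, 0.0402, 0.0165]
eef_rot: [-0.181, 0.684, 0.683, 0.182]
wrist_force: [-0.6, -2.9, -0.0]
width: 1.005
```

Contact at y ≈ 0.04. Second roll, same motion as before.

send_rows --moves '[{"linear": [0.44, 0, -0.42], "angular": [0, -0.079, 0], "fingers": 1}, {"linear": [0.44, 0, -0.42], "angular": [0, -0.079, 0], "fingers": 1}, {"linear": [0.44, 0, -0.42], "angular": [0, -0.079, 0], "fingers": 1}, {"linear": [0.44, 0, -0.42], "angular": [0, -0.079, 0], "fingers": 1}, {"linear": [0.44, 0, -0.42], "angular": [0, -0.079, 0], "fingers": 1}]'

```text
time_s: 8.6
tcp_pos: [0.5378, 0.0535, 0.0443]
eef_rot: [-0.043, 0.707, 0.705, 0.044]
wrist_force: [0.3, -0.6, -0.5]
width: 1.003
```

send_rows --moves '[{"linear": [0.42, 0, -0.4], "angular": [0, -0.079, 0], "fingers": 1}, {"linear": [0.42, 0, -0.4], "angular": [0, -0.079, 0], "fingers": 1}, {"linear": [0.42, 0, -0.4], "angular": [0, -0.079, 0], "fingers": 1}, {"linear": [0.42, 0, -0.4], "angular": [0, -0.079, 0], "fingers": 1}, {"linear": [0, 0, 0], "angular": [0, 0, 0], "fingers": 1}]'

```text
time_s: 9.22
tcp_pos: [0.5374, 0.0719, 0.06]
eef_rot: [0.067, 0.703, 0.705, -0.067]
wrist_force: [-0.4, -0.1, -0.2]
width: 1.0
```

```bash
python3 snap.py s4; python3 blk.py .0 .27
```

```text
9.22 [0.5374 0.0719 0.06  ] [[-0.002, 1.0, 0.0], [0.982, 0.002, -0.188], [-0.188, -0.0, -0.982]] [-0.36 -0.05 -0.2 ] 0.9998087011302917
s 974 [0.463 0.065 0.021] [0.613 0.194 0.432]
  y 0.085 z50 0.047  y 0.095 z50 0.058  y 0.105 z50 0.082  y 0.115 z50 0.091  y 0.125 z50 0.086  y 0.135 z50 0.083  y 0.145 z50 0.090  y 0.155 z50 0.092  y 0.165 z50 0.086  y 0.175 z50 0.070  y 0.185 z50 0.057
t 300 [0.461 0.072 0.027] [0.613 0.193 0.387]
  y 0.095 z50 0.381  y 0.105 z50 0.376  y 0.115 z50 0.091  y 0.125 z50 0.093
```

View pics/s4.png

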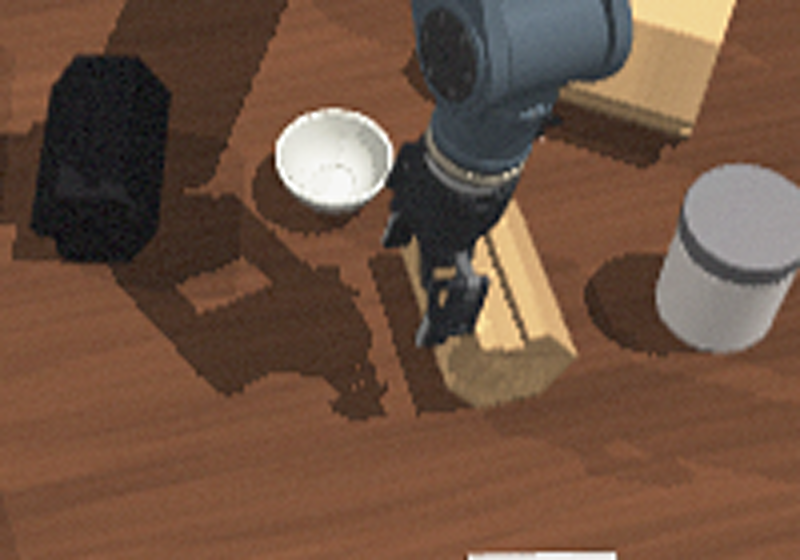

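The second roll is done: the channel is up (dark groove line at (505,290)), the channel floor is at z ≈ 0.083 against a rim of 0.091, and the centre is at y ≈ 0.14. Now over to its left side.

```bash
python3 - <<'E'
from plan import *
rows([((.537,.035,.09),tgt(0,0),4),((.537,.06,.17),tgt(0,0),3),((.537,.224,.17),tgt(0,0),5),((.537,.224,.041),tgt(0,0),5)])
E
```

```text
{"linear":[-1.01, -0.01, -0.57],"angular":[0.0, 0.047, 0.0],"fingers":1},
{"linear":[-0.99, -0.01, -0.62],"angular":[0.0, 0.047, 0.0],"fingers":1},
{"linear":[-0.95, -0.01, -0.67],"angular":[0.0, 0.048, -0.001],"fingers":1},
{"linear":[-0.92, -0.01, -0.71],"angular":[-0.001, 0.047, 0.0],"fingers":1},
-- [0.537 0.035 0.09 ]
{"linear":[0.83, 0.0, -2.67],"angular":[0.0, 0.0, 0.0],"fingers":1},
{"linear":[0.83, 0.0, -2.66],"angular":[0.0, 0.0, 0.0],"fingers":1},
{"linear":[0.84, 0.01, -2.67],"angular":[0.0, 0.0, 0.0],"fingers":1},
-- [0.537 0.06  0.17 ]
{"linear":[3.28, 0.0, 0.0],"angular":[0.0, 0.0, 0.0],"fingers":1},
{"linear":[3.28, 0.0, 0.0],"angular":[0.0, 0.0, 0.0],"fingers":1},
{"linear":[3.28, 0.0, 0.0],"angular":[0.0, 0.0, 0.0],"fingers":1},
{"linear":[3.28, 0.0, 0.0],"angular":[0.0, 0.0, 0.0],"fingers":1},
{"linear":[3.28, 0.0, 0.0],"angular":[0.0, 0.0, 0.0],"fingers":1},
-- [0.537 0.224 0.17 ]
{"linear":[0.0, 0.0, 2.58],"angular":[0.0, 0.0, 0.0],"fingers":1},
{"linear":[0.0, 0.0, 2.58],"angular":[0.0, 0.0, 0.0],"fingers":1},
{"linear":[0.0, 0.0, 2.58],"angular":[0.0, 0.0, 0.0],"fingers":1},
{"linear":[0.0, -0.01, 2.58],"angular":[0.0, 0.0, 0.0],"fingers":1},
{"linear":[-0.01, 0.0, 2.58],"angular":[0.0, 0.0, 0.0],"fingers":1},
-- [0.537 0.224 0.041]
```

send_rows --moves '[{"linear": [-1, 0, -0.57], "angular": [0, 0.047, 0], "fingers": 1}, {"linear": [-1, 0, -0.62], "angular": [0, 0.047, 0], "fingers": 1}, {"linear": [-0.95, 0, -0.67], "angular": [0, 0.047, 0], "fingers": 1}, {"linear": [-0.92, 0, -0.71], "angular": [0, 0.047, 0], "fingers": 1}]'

```text
time_s: 9.82
tcp_pos: [0.5374, 0.0337, 0.0904]
eef_rot: [-0.0, 0.708, 0.706, 0.0]
wrist_force: [0.2, 0.2, 0.0]
width: 0.999
```

send_rows --moves '[{"linear": [0.83, 0, -2.67], "angular": [0, 0, 0], "fingers": 1}, {"linear": [0.83, 0, -2.67], "angular": [0, 0, 0], "fingers": 1}, {"linear": [0.83, 0, -2.67], "angular": [0, 0, 0], "fingers": 1}]'

```text
time_s: 10.2
tcp_pos: [0.5373, 0.0591, 0.1708]
eef_rot: [0.0, 0.708, 0.706, -0.0]
wrist_force: [-0.2, -0.4, 0.2]
width: 1.002
```

send_rows --moves '[{"linear": [3.28, 0, 0], "angular": [0, 0, 0], "fingers": 1}, {"linear": [3.28, 0, 0], "angular": [0, 0, 0], "fingers": 1}, {"linear": [3.28, 0, 0], "angular": [0, 0, 0], "fingers": 1}, {"linear": [3.28, 0, 0], "angular": [0, 0, 0], "fingers": 1}, {"linear": [3.28, 0, 0], "angular": [0, 0, 0], "fingers": 1}]'

```text
time_s: 10.82
tcp_pos: [0.5378, 0.224, 0.1697]
eef_rot: [0.0, 0.708, 0.706, -0.001]
wrist_force: [-0.5, 0.3, 0.4]
width: 1.001
```

```bash
python3 snap.py s5; python3 blk.py .0 .27; python3 - <<'E'
from plan import *
rows([((.537,.224,.041),tgt(0,0),5)])
E
```

```text
10.82 [0.5378 0.224  0.1697] [[0.003, 1.0, -0.001], [1.0, -0.003, -0.001], [-0.001, -0.001, -1.0]] [-0.46  0.32  0.42] 1.000741442935958
s 1585 [0.457 0.088 0.02 ] [0.612 0.259 0.376]
  y 0.085 z50 0.047  y 0.095 z50 0.056  y 0.105 z50 0.072  y 0.115 z50 0.087  y 0.125 z50 0.089  y 0.135 z50 0.082  y 0.145 z50 0.082  y 0.155 z50 0.089  y 0.165 z50 0.089  y 0.175 z50 0.075  y 0.185 z50 0.057  y 0.195 z50 0.048
t 2528 [0.461 0.09  0.022] [0.613 0.253 0.495]
  y 0.085 z50 0.048  y 0.095 z50 0.055  y 0.105 z50 0.073  y 0.115 z50 0.089  y 0.125 z50 0.091  y 0.135 z50 0.083  y 0.145 z50 0.083  y 0.155 z50 0.090  y 0.165 z50 0.090  y 0.175 z50 0.078  y 0.185 z50 0.060  y 0.195 z50 0.049
{"linear":[-0.04, -0.01, 2.57],"angular":[0.0, 0.0, 0.0],"fingers":1},
{"linear":[-0.03, -0.02, 2.58],"angular":[0.0, 0.0, 0.0],"fingers":1},
{"linear":[-0.04, -0.01, 2.57],"angular":[0.0, 0.0, 0.0],"fingers":1},
{"linear":[-0.04, -0.02, 2.58],"angular":[0.0, 0.0, 0.0],"fingers":1},
{"linear":[-0.03, -0.01, 2.57],"angular":[0.0, 0.0, 0.001],"fingers":1},
-- [0.537 0.224 0.041]
```

View pics/s5.png

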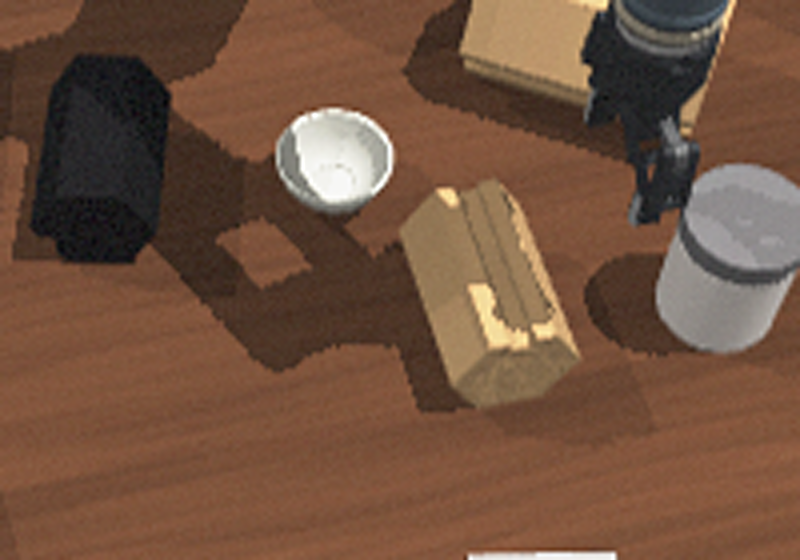

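The groove is clearly on top (from (460,195) to (540,325)). Lowering the fingers beside the left slope.

send_rows --moves '[{"linear": [0, 0, 2.57], "angular": [0, 0, 0], "fingers": 1}, {"linear": [0, 0, 2.57], "angular": [0, 0, 0], "fingers": 1}, {"linear": [0, 0, 2.57], "angular": [0, 0, 0], "fingers": 1}, {"linear": [0, 0, 2.57], "angular": [0, 0, 0], "fingers": 1}, {"linear": [0, 0, 2.57], "angular": [0, 0, 0], "fingers": 1}]'

```text
time_s: 11.55
tcp_pos: [0.538, 0.2221, 0.0405]
eef_rot: [0.0, 0.708, 0.706, -0.001]
wrist_force: [0.9, -0.0, -0.3]
width: 1.001
```

send_rows --moves '[{"linear": [-0.7, 0, 0], "angular": [0, 0, 0], "fingers": 1}, {"linear": [-0.7, 0, 0], "angular": [0, 0, 0], "fingers": 1}, {"linear": [-0.6, 0, 0], "angular": [0, 0, 0], "fingers": 1}, {"linear": [-0.4, 0, 0], "angular": [0, 0, 0], "fingers": 1}]'

```text
time_s: 12.05
tcp_pos: [0.5384, 0.1993, 0.0425]
eef_rot: [0.001, 0.708, 0.707, 0.0]
wrist_force: [0.9, -0.2, -0.8]
width: 1.0
```

send_rows --moves '[{"linear": [-0.4, 0, 0], "angular": [0, 0, 0], "fingers": 1}, {"linear": [-0.4, 0, 0], "angular": [0, 0, 0], "fingers": 1}, {"linear": [-0.4, 0, 0], "angular": [0, 0, 0], "fingers": 1}, {"linear": [-0.4, 0, 0], "angular": [0, 0, 0], "fingers": 1}]'

```text
time_s: 12.55
tcp_pos: [0.5381, 0.1844, 0.0419]
eef_rot: [0.001, 0.707, 0.707, 0.0]
wrist_force: [0.7, 4.5, 3.0]
width: 0.996
```

```bash
python3 snap.py s6; python3 blk.py .0 .22
```

```text
12.55 [0.5381 0.1844 0.0419] [[0.001, 1.0, 0.001], [1.0, -0.001, -0.001], [-0.001, 0.001, -1.0]] [0.69 4.47 2.96] 0.9963467757791403
s 1530 [0.456 0.077 0.02 ] [0.612 0.218 0.42 ]
  y 0.075 z50 0.048  y 0.085 z50 0.057  y 0.095 z50 0.074  y 0.105 z50 0.088  y 0.115 z50 0.089  y 0.125 z50 0.082  y 0.135 z50 0.082  y 0.145 z50 0.090  y 0.155 z50 0.089  y 0.165 z50 0.215  y 0.175 z50 0.056  y 0.185 z50 0.236  y 0.195 z50 0.362
t 2318 [0.452 0.078 0.023] [0.613 0.205 0.396]
  y 0.075 z50 0.046  y 0.085 z50 0.058  y 0.095 z50 0.076  y 0.105 z50 0.090  y 0.115 z50 0.091  y 0.125 z50 0.083  y 0.135 z50 0.083  y 0.145 z50 0.091  y 0.155 z50 0.091  y 0.165 z50 0.077  y 0.175 z50 0.063  y 0.185 z50 0.359
```

View pics/s6.png

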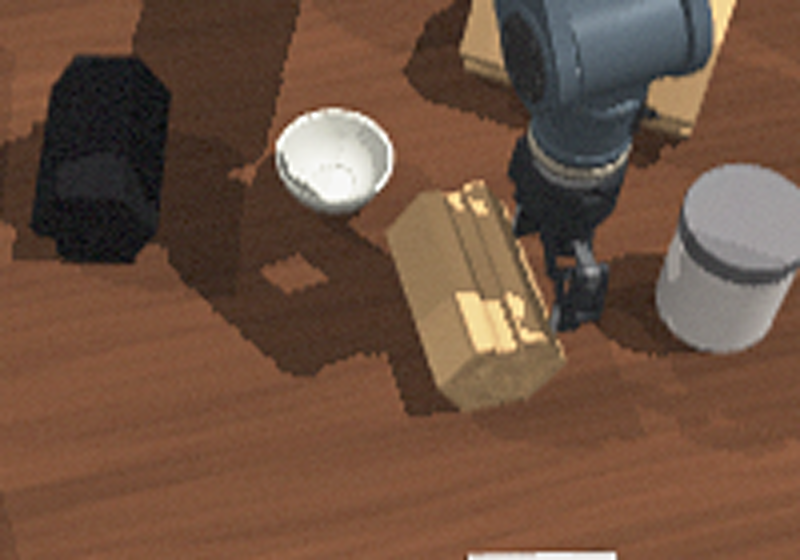

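It slides level, with no tipping. Next I'll refine the fence line and plan the slide with a gradual yaw to match it.

```bash
python3 - <<'E'
from h import *
from plan import *
for n,f in (("t","top0"),("s","scene0")):
    c=np.load(f+".npz");P=cloud(c);m=(P[...,0]>.3)&(P[...,0]<.8)&(P[...,1]>-.4)&(P[...,1]<-.27)&(P[...,2]>.06)&(P[...,2]<.085)&(c["range_z"]>0)
    Q=P[m];d=Q[:,:2]-Q[:,:2].mean(0);w,V=np.linalg.eigh(d.T@d);u=V[:,1]*np.sign(V[0,1]);print(n,len(Q),Q.mean(0),np.degrees(np.arctan2(u[1],u[0])),np.percentile(d@V[:,0],[1,99]),rect(P,m))
yaw=5.2
def nf(y): y=np.radians(y);return np.array([-np.sin(y),np.cos(y),0])
o=.0535
w=[]
for cy,yy,k in ((.03,2.6,10),(-.07,5.2,10),(-.24,5.2,17)):
    w.append((np.array([.5365,cy,.0415])+o*nf(yy),tgt(yy),k))
rows(w)
E
```

```text
t 1825 [ 0.56638338 -0.33182014  0.07001765] 5.192800484955808 [-0.01413473  0.01613425] ((571.3789672851562, -332.266357421875), (359.7555847167969, 33.2048454284668), 5.17283821105957)
s 1171 [ 0.58684666 -0.33220549  0.0695424 ] 5.178074054326773 [-0.01465651  0.01486591] ((569.2098999023438, -334.171142578125), (363.1747741699219, 30.42081642150879), 5.163910865783691)
{"linear":[-1.0, -0.04, 0.01],"angular":[0.0, 0.0, -0.005],"fingers":1},
{"linear":[-1.01, -0.04, 0.0],"angular":[0.0, 0.0, -0.004],"fingers":1},
{"linear":[-1.0, -0.05, 0.01],"angular":[0.0, 0.001, -0.005],"fingers":1},
{"linear":[-1.01, -0.05, 0.0],"angular":[0.0, 0.0, -0.005],"fingers":1},
{"linear":[-1.0, -0.06, 0.0],"angular":[0.0, 0.0, -0.004],"fingers":1},
{"linear":[-1.0, -0.06, 0.01],"angular":[0.001, 0.0, -0.005],"fingers":1},
{"linear":[-1.01, -0.07, 0.0],"angular":[0.0, 0.0, -0.005],"fingers":1},
{"linear":[-1.0, -0.07, 0.01],"angular":[0.0, 0.0, -0.004],"fingers":1},
{"linear":[-1.0, -0.08, 0.0],"angular":[0.0, 0.001, -0.005],"fingers":1},
{"linear":[-1.0, -0.08, 0.0],"angular":[0.0, 0.0, -0.004],"fing
[... 1291 characters left out ...]
, 0.0],"angular":[0.0, 0.0, 0.0],"fingers":1},
{"linear":[-0.99, -0.09, 0.0],"angular":[0.0, 0.0, 0.0],"fingers":1},
{"linear":[-1.0, -0.09, 0.0],"angular":[0.0, 0.0, 0.0],"fingers":1},
{"linear":[-1.0, -0.09, 0.0],"angular":[0.0, 0.0, 0.0],"fingers":1},
{"linear":[-0.99, -0.09, 0.0],"angular":[0.0, 0.0, 0.0],"fingers":1},
{"linear":[-1.0, -0.09, 0.0],"angular":[0.0, 0.0, 0.0],"fingers":1},
{"linear":[-0.99, -0.09, 0.0],"angular":[0.0, 0.0, 0.0],"fingers":1},
{"linear":[-1.0, -0.09, 0.0],"angular":[0.0, 0.0, 0.0],"fingers":1},
{"linear":[-1.0, -0.09, 0.0],"angular":[0.0, 0.0, 0.0],"fingers":1},
{"linear":[-0.99, -0.09, 0.0],"angular":[0.0, 0.0, 0.0],"fingers":1},
-- [ 0.5317 -0.1867  0.0415]
```

send_rows --moves '[{"linear": [-1, -0.05, 0], "angular": [0, 0, -0.0045], "fingers": 1}, {"linear": [-1, -0.05, 0], "angular": [0, 0, -0.0045], "fingers": 1}, {"linear": [-1, -0.05, 0], "angular": [0, 0, -0.0045], "fingers": 1}, {"linear": [-1, -0.05, 0], "angular": [0, 0, -0.0045], "fingers": 1}, {"linear": [-1, -0.05, 0], "angular": [0, 0, -0.0045], "fingers": 1}]'

```text
time_s: 13.28
tcp_pos: [0.5357, 0.1337, 0.0418]
eef_rot: [0.001, 0.699, 0.715, -0.0]
wrist_force: [-0.2, 5.5, 5.0]
width: 1.005
```

send_rows --moves '[{"linear": [-1, -0.07, 0], "angular": [0, 0, -0.0045], "fingers": 1}, {"linear": [-1, -0.07, 0], "angular": [0, 0, -0.0045], "fingers": 1}, {"linear": [-1, -0.07, 0], "angular": [0, 0, -0.0045], "fingers": 1}, {"linear": [-1, -0.07, 0], "angular": [0, 0, -0.0045], "fingers": 1}, {"linear": [-1, -0.07, 0], "angular": [0, 0, -0.0045], "fingers": 1}]'

```text
time_s: 13.9
tcp_pos: [0.5335, 0.0835, 0.0418]
eef_rot: [0.001, 0.691, 0.723, -0.001]
wrist_force: [0.6, 6.2, 4.4]
width: 1.005
```

```bash
python3 snap.py s7; python3 blk.py -.05 .12
```

```text
13.9 [0.5335 0.0835 0.0418] [[-0.044, 0.999, -0.0], [0.999, 0.044, -0.002], [-0.002, -0.0, -1.0]] [0.61 6.19 4.4 ] 1.0047452779966555
s 1518 [ 0.455 -0.026  0.02 ] [0.612 0.116 0.37 ]
  y -0.025 z50 0.047  y -0.015 z50 0.058  y -0.005 z50 0.075  y 0.005 z50 0.089  y 0.015 z50 0.089  y 0.025 z50 0.081  y 0.035 z50 0.082  y 0.045 z50 0.089  y 0.055 z50 0.089  y 0.075 z50 0.054  y 0.085 z50 0.045
t 1833 [ 0.458 -0.026  0.02 ] [0.612 0.119 0.363]
  y -0.025 z50 0.050  y -0.015 z50 0.061  y -0.005 z50 0.077  y 0.005 z50 0.090  y 0.015 z50 0.090  y 0.025 z50 0.083  y 0.035 z50 0.084  y 0.045 z50 0.091  y 0.055 z50 0.092  y 0.085 z50 0.357  y 0.115 z50 0.358
```

View pics/s7.png

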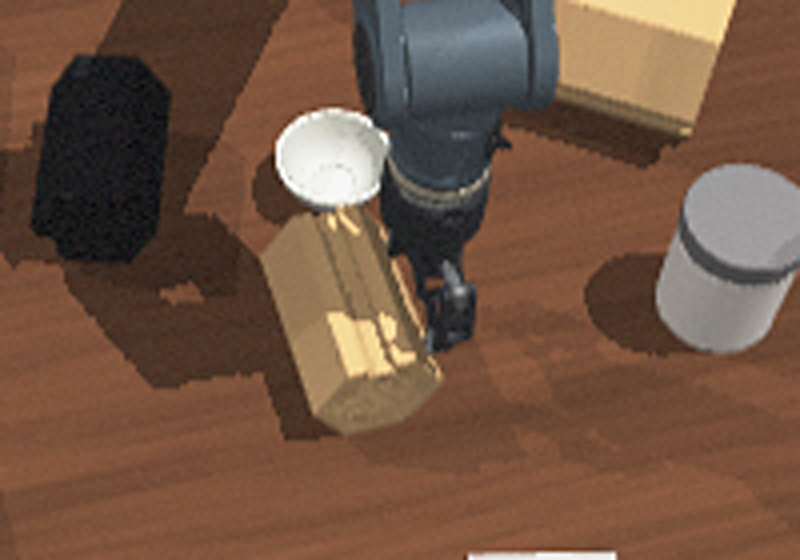

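The block is sliding flat, channel up, and clear of the bowl. Continuing.

send_rows --moves '[{"linear": [-1, -0.08, 0], "angular": [0, 0, -0.0046], "fingers": 1}, {"linear": [-1, -0.08, 0], "angular": [0, 0, -0.0046], "fingers": 1}, {"linear": [-1, -0.08, 0], "angular": [0, 0, -0.0046], "fingers": 1}, {"linear": [-1, -0.08, 0], "angular": [0, 0, -0.0046], "fingers": 1}, {"linear": [-1, -0.08, 0], "angular": [0, 0, -0.0046], "fingers": 1}]'

```text
time_s: 14.62
tcp_pos: [0.532, 0.0329, 0.0416]
eef_rot: [0.0, 0.683, 0.73, -0.001]
wrist_force: [0.3, 2.6, 1.9]
width: 0.997
```

send_rows --moves '[{"linear": [-1, -0.1, 0], "angular": [0, 0, -0.0046], "fingers": 1}, {"linear": [-1, -0.1, 0], "angular": [0, 0, -0.0046], "fingers": 1}, {"linear": [-1, -0.1, 0], "angular": [0, 0, -0.0046], "fingers": 1}, {"linear": [-1, -0.1, 0], "angular": [0, 0, -0.0046], "fingers": 1}, {"linear": [-1, -0.1, 0], "angular": [0, 0, -0.0046], "fingers": 1}]'

```text
time_s: 15.25
tcp_pos: [0.5309, -0.0172, 0.0418]
eef_rot: [0.001, 0.674, 0.738, -0.001]
wrist_force: [0.4, 2.8, 1.0]
width: 0.999
```

send_rows --moves '[{"linear": [-1, -0.09, 0], "angular": [0, 0, 0], "fingers": 1}, {"linear": [-1, -0.09, 0], "angular": [0, 0, 0], "fingers": 1}, {"linear": [-1, -0.09, 0], "angular": [0, 0, 0], "fingers": 1}, {"linear": [-1, -0.09, 0], "angular": [0, 0, 0], "fingers": 1}, {"linear": [-1, -0.09, 0], "angular": [0, 0, 0], "fingers": 1}]'

```text
time_s: 15.88
tcp_pos: [0.531, -0.0674, 0.042]
eef_rot: [0.001, 0.675, 0.738, -0.001]
wrist_force: [0.5, 3.2, 2.2]
width: 0.998
```

send_rows --moves '[{"linear": [-1, -0.09, 0], "angular": [0, 0, 0], "fingers": 1}, {"linear": [-1, -0.09, 0], "angular": [0, 0, 0], "fingers": 1}, {"linear": [-1, -0.09, 0], "angular": [0, 0, 0], "fingers": 1}, {"linear": [-1, -0.09, 0], "angular": [0, 0, 0], "fingers": 1}, {"linear": [-1, -0.09, 0], "angular": [0, 0, 0], "fingers": 1}]'

```text
time_s: 16.5
tcp_pos: [0.531, -0.1175, 0.0421]
eef_rot: [0.001, 0.675, 0.738, -0.001]
wrist_force: [0.0, 2.4, 1.3]
width: 1.005
```

```bash
python3 snap.py s8 100 400 110 320; python3 blk.py -.29 -.06
```

```text
16.5 [ 0.531  -0.1175  0.0421] [[-0.09, 0.996, -0.0], [0.996, 0.09, -0.002], [-0.002, -0.0, -1.0]] [0.   2.45 1.27] 1.004851555628764
s 1513 [ 0.457 -0.23   0.02 ] [ 0.614 -0.082  0.239]
  y -0.225 z50 0.049  y -0.215 z50 0.060  y -0.205 z50 0.077  y -0.195 z50 0.089  y -0.185 z50 0.089  y -0.175 z50 0.082  y -0.165 z50 0.082  y -0.155 z50 0.089  y -0.145 z50 0.090  y -0.135 z50 0.062  y -0.125 z50 0.055Traceback (most recent call last):
  File "blk.py", line 7, in <module>
    Q=P[m];print(n,len(Q),Q.min(0).round(3),Q.max(0).round(3))
                          ~~~~~^^^
    return umr_minimum(a, axis, None, out, keepdims, initial, where)
ValueError: zero-size array to reduction operation minimum which has no identity
```

View pics/s8.png

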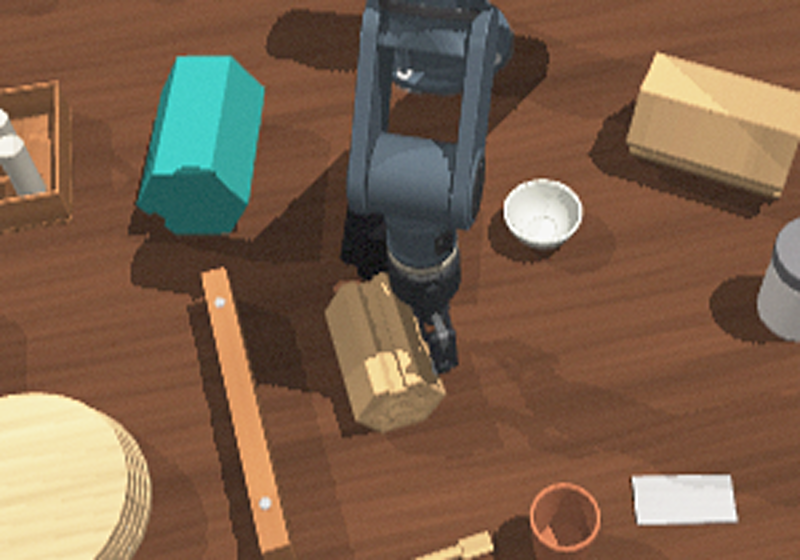

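send_rows --moves '[{"linear": [-1, -0.09, 0], "angular": [0, 0, 0], "fingers": 1}, {"linear": [-1, -0.09, 0], "angular": [0, 0, 0], "fingers": 1}, {"linear": [-1, -0.09, 0], "angular": [0, 0, 0], "fingers": 1}, {"linear": [-1, -0.09, 0], "angular": [0, 0, 0], "fingers": 1}, {"linear": [-1, -0.09, 0], "angular": [0, 0, 0], "fingers": 1}]'

```text
time_s: 17.23
tcp_pos: [0.5311, -0.1678, 0.0422]
eef_rot: [0.001, 0.675, 0.738, -0.001]
wrist_force: [-0.8, 3.3, 0.8]
width: 0.998
```

send_rows --moves '[{"linear": [-1, -0.09, 0], "angular": [0, 0, 0], "fingers": 1}, {"linear": [-1, -0.09, 0], "angular": [0, 0, 0], "fingers": 1}, {"linear": [-0.7, -0.06, 0], "angular": [0, 0, 0], "fingers": 1}, {"linear": [-0.5, -0.04, 0], "angular": [0, 0, 0], "fingers": 1}, {"linear": [-0.3, -0.03, 0], "angular": [0, 0, 0], "fingers": 1}]'

```text
time_s: 17.85
tcp_pos: [0.5311, -0.2025, 0.0422]
eef_rot: [0.001, 0.675, 0.738, -0.001]
wrist_force: [-0.1, 3.2, 1.9]
width: 1.003
```

```bash
cat > yaw.py <<'E'
from h import *
for n in "ts":
    c=np.load(n+".npz");P=cloud(c);f=c["frame"].astype(int)
    m=(P[...,0]>.45)&(P[...,0]<.63)&(P[...,1]>-.32)&(P[...,1]<-.12)&(P[...,2]>.0865)&(P[...,2]<.1)&(c["range_z"]>0)&(f[...,0]>90)&(f[...,0]-f[...,2]>25)
    Q=P[m]
    if len(Q)<50: print(n,len(Q));continue
    print(n,len(Q),rect(P,m))
    # top-flat right edge (toward fence): per-x min y
    xs=np.arange(.47,.605,.008);L=[(x+.004,np.percentile(k,3)) for x in xs if len(k:=Q[(Q[:,0]>=x)&(Q[:,0]<x+.008),1])>3]
    L=np.array(L);a=np.polyfit(L[:,0],L[:,1],1);print("edge yaw",np.degrees(np.arctan(a[0])),"y@.537",np.polyval(a,.537),"centre dist to fence plane",(np.array([.537,np.polyval(a,.537)])-[.5714,-.3323])@[-.0903,.9959]*1000+26)
E
python3 snap.py s9 100 400 110 320;python3 yaw.py
```

```text
17.85 [ 0.5311 -0.2025  0.0422] [[-0.09, 0.996, -0.0], [0.996, 0.09, -0.002], [-0.002, -0.0, -1.0]] [-0.1   3.19  1.87] 1.0030816039093746
t 0
s 485 ((533.1442260742188, -256.6606750488281), (153.81207275390625, 58.958885192871094), 4.652055740356445)
edge yaw 5.005871812062897 y@.537 -0.2828796164919703 centre dist to fence plane 78.32407993564676
```

About 11 mm to go and the yaw matches. Now the gentle press.

send_rows --moves '[{"linear": [-0.3, 0, 0], "angular": [0, 0, 0], "fingers": 1}, {"linear": [-0.3, 0, 0], "angular": [0, 0, 0], "fingers": 1}, {"linear": [-0.2, 0, 0], "angular": [0, 0, 0], "fingers": 1}]'

```text
time_s: 18.32
tcp_pos: [0.5319, -0.2102, 0.0423]
eef_rot: [0.001, 0.675, 0.738, -0.001]
wrist_force: [-0.5, 3.2, 1.9]
width: 0.998
```

send_rows --moves '[{"linear": [-0.15, 0, 0], "angular": [0, 0, 0], "fingers": 1}, {"linear": [0, 0, 0], "angular": [0, 0, 0], "fingers": 1}]'

```text
time_s: 18.58
tcp_pos: [0.532, -0.2119, 0.0422]
eef_rot: [0.001, 0.675, 0.738, -0.001]
wrist_force: [0.3, 2.8, -0.5]
width: 0.997
```

send_rows --moves '[{"linear": [-0.15, 0, 0], "angular": [0, 0, 0], "fingers": 1}, {"linear": [0, 0, 0], "angular": [0, 0, 0], "fingers": 1}]'

```text
time_s: 18.82
tcp_pos: [0.5321, -0.2133, 0.0422]
eef_rot: [0.001, 0.675, 0.738, -0.001]
wrist_force: [-0.1, 2.0, 1.1]
width: 1.001
```

send_rows --moves '[{"linear": [-0.15, 0, 0], "angular": [0, 0, 0], "fingers": 1}, {"linear": [0, 0, 0], "angular": [0, 0, 0], "fingers": 1}]'

```text
time_s: 19.08
tcp_pos: [0.5323, -0.2148, 0.0423]
eef_rot: [0.001, 0.675, 0.738, -0.001]
wrist_force: [-1.5, 2.6, 0.9]
width: 1.002
```

send_rows --moves '[{"linear": [-0.1, 0, 0], "angular": [0, 0, 0], "fingers": 1}, {"linear": [0, 0, 0], "angular": [0, 0, 0], "fingers": 1}]'

```text
time_s: 19.32
tcp_pos: [0.5323, -0.2155, 0.0422]
eef_rot: [0.0, 0.675, 0.738, -0.001]
wrist_force: [-0.0, 4.0, 0.0]
width: 0.999
```

send_rows --moves '[{"linear": [-0.1, 0, 0], "angular": [0, 0, 0], "fingers": 1}, {"linear": [0, 0, 0], "angular": [0, 0, 0], "fingers": 1}]'

```text
time_s: 19.58
tcp_pos: [0.5323, -0.2156, 0.0423]
eef_rot: [-0.0, 0.675, 0.738, -0.0]
wrist_force: [0.2, 6.2, 2.5]
width: 0.995
```

send_rows --moves '[{"linear": [-0.1, 0, 0], "angular": [0, 0, 0], "fingers": 1}, {"linear": [0, 0, 0], "angular": [0, 0, 0], "fingers": 1}]'

```text
time_s: 19.82
tcp_pos: [0.5322, -0.2156, 0.0422]
eef_rot: [-0.001, 0.675, 0.738, 0.0]
wrist_force: [0.9, 9.0, 2.3]
width: 0.996
```

It has stopped (TCP holds at -0.2156 while the force climbs). One more nudge, then look.

send_rows --moves '[{"linear": [-0.15, 0, 0], "angular": [0, 0, 0], "fingers": 1}, {"linear": [0, 0, 0], "angular": [0, 0, 0], "fingers": 1}]'

```text
time_s: 20.08
tcp_pos: [0.5321, -0.2157, 0.0422]
eef_rot: [-0.002, 0.675, 0.738, 0.001]
wrist_force: [2.0, 12.1, 4.4]
width: 1.0
```

```bash
python3 snap.py s10 140 350 180 330;python3 yaw.py; python3 -c "
from cell import read_state;print(read_state()['ft_torque'])"
```

```text
20.07 [ 0.5321 -0.2157  0.0422] [[-0.089, 0.996, -0.002], [0.996, 0.089, 0.003], [0.003, -0.002, -1.0]] [ 1.96 12.11  4.38] 1.0002408194734511
t 0
s 478 ((534.9332275390625, -270.7047424316406), (152.65049743652344, 58.367706298828125), 6.200844764709473)
edge yaw 5.517984949913462 y@.537 -0.2963356640716513 centre dist to fence plane 64.92320215104246
[ 1.95771846 -0.44102522  0.18017044]
```

View pics/s10.png

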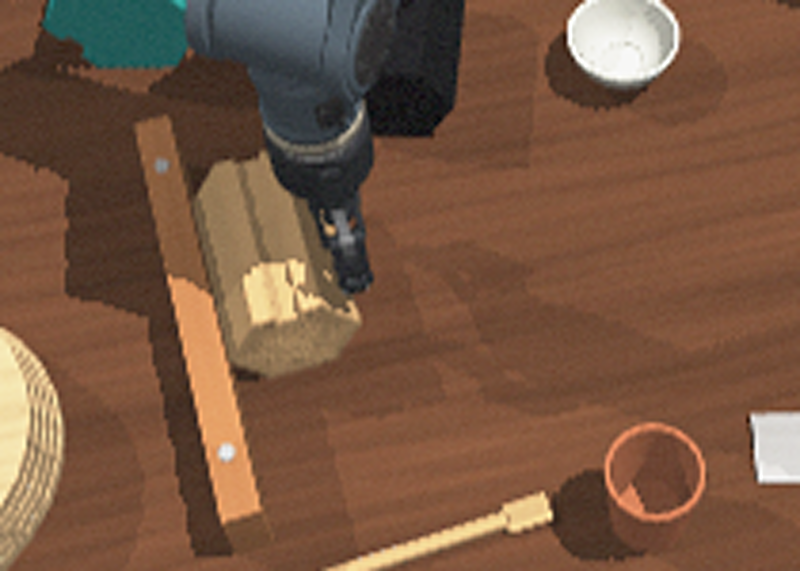

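It's home at 12 N and parallel to the fence. I'll release straight back, then lift.

send_rows --moves '[{"linear": [0.3, 0, 0], "angular": [0, 0, 0], "fingers": 1}, {"linear": [0.3, 0, 0], "angular": [0, 0, 0], "fingers": 1}, {"linear": [0.8, 0, 0], "angular": [0, 0, 0], "fingers": 1}, {"linear": [1.5, 0, 0], "angular": [0, 0, 0], "fingers": 1}, {"linear": [1.5, 0, 0], "angular": [0, 0, 0], "fingers": 1}]'

```text
time_s: 20.8
tcp_pos: [0.5285, -0.1744, 0.0422]
eef_rot: [0.001, 0.675, 0.738, -0.001]
wrist_force: [0.4, 0.7, 0.0]
width: 1.003
```

send_rows --moves '[{"linear": [2, 0, -3], "angular": [0, 0, 0], "fingers": 1}, {"linear": [4, 0, -4], "angular": [0, 0, 0], "fingers": 1}, {"linear": [4, 0, -4], "angular": [0, 0, 0], "fingers": 1}, {"linear": [4, 0, -4], "angular": [0, 0, 0], "fingers": 1}, {"linear": [4, 0, 0], "angular": [0, 0, 0], "fingers": 1}]'

```text
time_s: 21.42
tcp_pos: [0.5142, 0.0059, 0.1951]
eef_rot: [0.004, 0.674, 0.738, 0.001]
wrist_force: [0.9, -0.0, -0.9]
width: 1.004
```

send_rows --moves '[{"linear": [5, 0, 0], "angular": [0, 0, 0], "fingers": 1}, {"linear": [5, 0, 0], "angular": [0, 0, 0], "fingers": 1}, {"linear": [5, 0, 0], "angular": [0, 0, 0], "fingers": 1}, {"linear": [3, 0, 0], "angular": [0, 0, 0], "fingers": 1}, {"linear": [0, 0, 0], "angular": [0, 0, 0], "fingers": 1}]'

```text
time_s: 22.05
tcp_pos: [0.4951, 0.1859, 0.1914]
eef_rot: [0.001, 0.673, 0.74, -0.001]
wrist_force: [-0.2, -0.6, -0.0]
width: 1.003
```

```bash
python3 snap.py s11 140 350 180 330;python3 yaw.py; python3 - <<'E'
from h import *
t=np.load("t.npz");cv2.imwrite("pics/t11.png",t["frame"][:,:,::-1])
P=cloud(t)
a=np.load("top0.npz");P0=cloud(a)
for n,b in dict(can=(100,175,145,210,.11,.14),bowl=(225,280,225,285,.03,.06),beaker=(268,308,70,125,.07,.1),black=(295,365,230,315,.085,.2),fence=(380,440,95,260,.06,.08)).items():
    for Q,c in((P0,a),(P,t)):
        m=np.zeros(P.shape[:2],bool);m[b[2]:b[3],b[0]:b[1]]=1;m&=(Q[...,2]>b[4])&(Q[...,2]<b[5])&(c["range_z"]>0);print(n,np.round(rect(Q,m)[0],1))
E
```

```text
22.05 [0.4951 0.1859 0.1914] [[-0.094, 0.996, -0.0], [0.996, 0.094, -0.002], [-0.002, -0.001, -1.0]] [-0.19 -0.62 -0.01] 1.0031178888888825
t 911 ((536.1529541015625, -267.84234619140625), (150.43736267089844, 60.17619323730469), 5.136780738830566)
edge yaw 4.832514099292804 y@.537 -0.29510182793658407 centre dist to fence plane 66.15197955795591
s 525 ((534.2554321289062, -269.6534729003906), (154.09999084472656, 60.192691802978516), 4.828781604766846)
edge yaw 4.737344654584821 y@.537 -0.2961593085794316 centre dist to fence plane 65.09883458574403
can [560.7 332.9]
can [532.7 314.5]
bowl [375.7  58.8]
bowl [375.5  58.9]
beaker [789.  -28.4]
beaker [789.8 -28.2]
black [ 334.8 -130.8]
black [ 335.  -130.3]
fence [ 571.4 -332.3]
fence [ 569.3 -299. ]
```

View pics/s11.png

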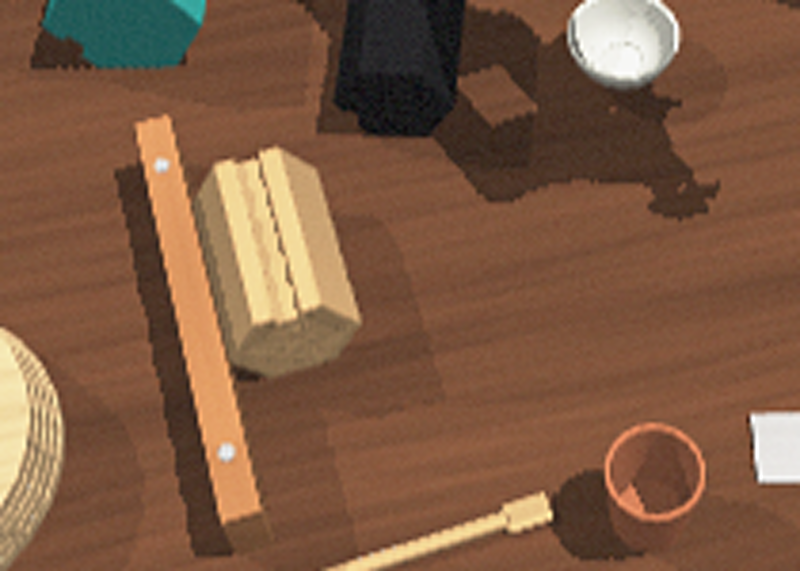

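View pics/t11.png

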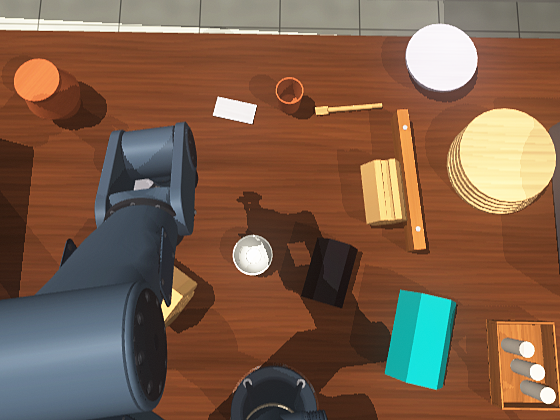

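```bash
python3 - <<'E'
from h import *
from cell import read_state
for f in("scene0.npz","s.npz"):
    c=np.load(f);P=cloud(c);m=(P[...,0]>.48)&(P[...,0]<.64)&(P[...,1]>.25)&(P[...,1]<.42)&(P[...,2]>.115)&(P[...,2]<.13)&(c["range_z"]>0);print(m.sum(),rect(P,m))
c=np.load("s.npz");cv2.imwrite("pics/full.png",c["frame"][:,:,::-1]);print(read_state()["wrist_force"],read_state()["dq"].round(3))
E
```

```text
711 ((559.54248046875, 332.94769287109375), (97.64969635009766, 100.97870635986328), 70.34447479248047)
701 ((559.5737915039062, 332.510009765625), (98.29957580566406, 99.6684799194336), 38.01063919067383)
[-0.43979295 -1.09217237 -0.35536054] [-0.029  0.    -0.003  0.002 -0.001 -0.001]
```

View pics/full.png

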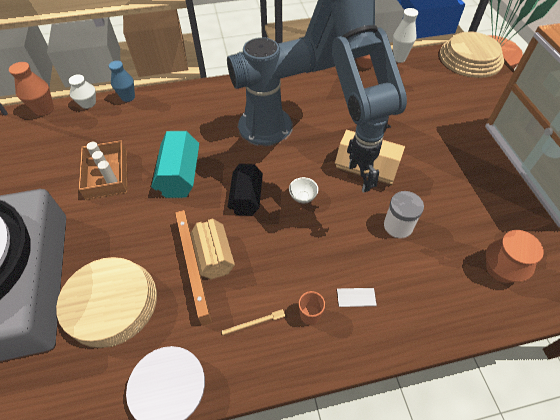

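The canister (404,214), bowl (303,190), beaker (312,305) and the rest are where they started. The block lies against the fence, channel up, and the arm is clear in the air. Handing in.

```bash
python3 -c "
from cell import sign_off;print(sign_off())"
```

```text
the job is handed in; nothing more can be done
None
```

I rolled the small pale block twice to the left over its long edges, which brought the channel up. I then slid it about 0.41 m to the fence, pressed it home and backed the arm clear. The job was handed in at about 22 s of the 67 s allowed.

**Press:** the block stopped at the fence while the push rose from about 3 N to 12 N.

**Flushness, last pictures:**

| Check | Measured | Wanted |
|---|---|---|
| Block centre to fence middle plane, from the outline of the top flat (top camera) | 67.4 mm | 67 mm |
| Same distance, from a straight-line fit to the flat's fence-side edge | 65–66 mm | 67 mm |
| Block angle | 4.7–5.1° | fence at 5.2° |

The edge fit disagrees with the outline by 1–2 mm, which is within the 2 mm camera calibration.

**Bystanders:**
- The canister, bowl, beaker and black block measured within about 1 mm of where they started.
- I checked the rib and trimmer only by eye, and they look unmoved.
- The top camera could not confirm the canister, because the arm hid it, so that reading comes from the scene camera.
- The top-camera fence re-measurement came out wrong, because the box I measured in now included the block. The fence is fixed.

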